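Release a soldered board from the hold-down jig

ROBOT

A 6-joint arm with a two-finger parallel gripper is mounted at the origin on the work surface. World frame = base frame: x ahead of the robot, y to its left, z up, the work surface at z = 0. Lengths are in m, angles in rad, forces in N, time in s.
With the tool pointing down it reaches from about 0.35 to 0.975 m from the base axis. Payload 4.9 kg.
Tool frame: the origin (TCP) lies between the finger pads; the fingertips stand 17 mm ahead of it and the grasp point (between the pads) lies 2 mm behind it; z points along the fingers, y is the direction in which the jaws open and shut (so a half turn about z gives the same grasp; the last joint's range is limited). The gripper opens to 85 mm and grips with 20 to 120 N. Pads are 22 mm wide; open, the fingers measure 114 mm over their backs; the gripper's body (76 mm by 85 mm) begins 54 mm behind the grasp point. The pads swing forward as they close: fully open they stand 13 mm farther back than shut.
Start: joints at [-1.397, 0.053, 1.613, -0, 1.476, -0.119], TCP at [0.18, -0.598, 0.248] pointing down, gripper open.
Joint ranges: [-3.01, 3.01], [-1.01, 2.22], [0.06, 2.58], [-1.02, 4.17], [0.09, 2.62], [-3.14, 3.14]. Speed limits (rad/s): [2.57, 2.57, 3.14, 3.14, 3.14, 3.14].

INTERFACE

Orientations are given as a unit quaternion [w, x, y, z].
In Python, from plant import state, grab_frame, camera_model, job_done, find_in, silhouettes, landmark_of gives the robot as it stands.
- The arm moves only by the shell command python3 -m crank 'ROWS'. ROWS is JSON, a list of rows, each an object with "angular": the turn, a rotation vector about the tool's x, y, z each as a share of 5 degrees, from -1 to 1, a list of three; "delta_pos": the shift along the tool's x, y, z each as a share of 3 cm, from -1 to 1, a list of three; "gripper": the opening, from 0 (shut) to 1 (fully open). In form: [{"angular": [ax, ay, az], "delta_pos": [tx, ty, tz], "gripper": gripper}, ...]. A call has 1 to 12 rows; each row shifts and turns the commanded pose from where the row before left it, along the tool's axes as they then stand; what a row does not reach is not made up. A row lasts 1/8 s, in which the tool goes at most 62.5 mm and 10.7 degrees, less where a joint would pass 70% of its speed; a pose out of reach is approached as far as the arm can. A call with a number of a shift or a turn outside -1 to 1 is refused whole. A call with a gripper value outside its range is refused whole. The fingers move at their own pace and stop on an object; the grip force is fixed at half the most. Time passes only in rows, so rows that do not move let the fingers close. It gives the time, the measured TCP pose, the force and the opening at its end, in the units of the state.
- state(): the state, without advancing time (a new reading comes with each control period).
- grab_frame(name): name is "scene" or "top"; returns the picture (480x640x3 uint8, red, green, blue); there is no depth.
- camera_model(name): a dict with "camera_matrix" (3x3 intrinsics, pixels), "dist_coeffs" ([k1, k2, p1, p2, k3] as OpenCV has them; the pictures are not rectified), "rvec" (rotation vector, rad) and "tvec" (3), from world to camera coordinates, as OpenCV has them. Camera axes: x right, y down, z forward; pixel columns grow to the right and rows downward; lengths in m; the calibration is good to about 2 mm. A picture is of the moment at which its call begins. camera_model takes no time and is no camera call.
- job_done(): hands the job in, once; it reports no verdict.
Trained networks look in the newest picture that a camera, given by its name, has taken for a name from the list of things; names that differ only in an ending like _2 or _b are one class to them, and where a whole thing is asked for, a point or a joint stands for the part that bears it (a point fixed in the world has none). Each returns a list of dicts, best first, with "conf" (0 to 1); they miss things now and then, are a little off and sometimes report something else, mostly with a low value. They report only what shows in the picture. A call takes as long as a camera call. They do not tell look-alikes from the thing itself.
- find_in(camera, target): "bbox" ([left, top, right, bottom] in pixels, round what is visible of it).
- silhouettes(camera, target): "mask" (480x640 bool, what is visible of it) and "bbox" ([left, top, right, bottom] in pixels, round what is visible of it).
- landmark_of(camera, target): "pixel" ([column, row] in pixels: a listed point, or the origin of a listed thing).
The state is a dict: "time": time; "joint_pos": joint angles; "joint_vel": joint speeds; "joint_efforts": joint torques, N m; "tool_pos": TCP position; "tool_rot": TCP orientation; "contact_force": force on the tool from outside, world axes, zero at the start; "ft_torque": the same for the moment, N m; "gripper_width": opening from 0.0 (shut) to 1.0 (fully open).
Only numpy, scipy, OpenCV 4.12 (cv2) and the standard library are available. Lean on these libraries where they do the work, as an engineer would, in place of code of your own. Each camera call takes 0.05 s, during which the arm holds its last target.

TASK

The circuit board on the soldering jig is finished. Push the hold-down arm up by its red crossbar, past its balance point, so that it stays up by itself against its stop; only then push the blue plate away from the robot until the black carrier with the board has slid all the way out to its end stop. Work by pushing only: do not take the crossbar or the blue plate between the fingers, leave the board lying in its carrier, and do not disturb the spool, the cup and the pliers.

Things in the scene. Friction and masses are not known exactly. Their poses are not given: they have to be found in the camera images.
- jig: Soldering jig, fixed to the table. Its origin lies on the table right below the hinge of the hold-down arm; its z is up, its x points from the red crossbar (arm down) towards the hinge, its y is parallel to the hinge axis and is the direction in which the carrier slides out, roughly away from the robot. Grey base plate 235 x 300 mm, 12 mm thick, from x -162 to +72 and y -95 to +205 mm. Two dark cheeks carry the hinge (x -17 to 17, y -39 to 39, top 112 mm above the table).
- hinge (a point): Centre of the hinge axis, 95 mm above the table; the axis runs along the jig's y. The yellow weight (42 mm diameter, 48 mm long) sits on a tail above it: with the arm down its top is 182 mm above the table; with the arm up the weight lies behind the hinge and the crossbar stands about 300 mm above the table.
- holddown (a joint): Angle of the hold-down arm in rad: 0 = down, level, its foot on the board; grows as the free end goes up and over towards the jig's +x; 1.75 = fully up on its stop, 10 degrees beyond upright. A yellow weight balances it: below about 0.88 rad it falls back down, above about 0.92 rad it swings on to the stop by itself and stays. Lightly damped; lifting it takes about 2 N at the crossbar.
- crossbar (a point): Centre of the red crossbar at the free end of the hold-down arm: a round bar of 13 mm diameter, 100 mm long parallel to the hinge axis, 210 mm from the hinge; with the arm down it is 95 mm above the table, in front of the base plate, with nothing below it. The point turns with the arm: its x points along the arm to the hinge, its y along the bar. The aluminium arm (14 mm wide, 16 mm deep) joins it at its middle.
- carriage (a joint): How far the carrier has slid out along the jig's +y, in m: 0 = under the hold-down arm, 0.125 = at the end stop. Friction about 1.5 N, stays where it is left.
- pushplate (a point): Point on the upright blue push plate at the carrier's -y end, on its mid-plane, 48 mm above the table. The plate is 10 mm thick along the jig's y and 48 mm wide along the jig's x (this point is at the middle of the width) and reaches from 19 to 65 mm above the table. Push its -y face towards the jig's +y. The point has the jig's axes.
- nest (a point): Centre of the carrier's nest floor, 28 mm above the table; axes as the jig's. Black carrier 86 x 116 mm, rims 8 mm high around the board.
- board: Green circuit board 70 x 100 mm, 5 mm thick with parts up to 14 mm high, lying loose in the nest with about 2 mm of play; origin at the centre of its underside.
- spool: Solder spool standing on end, 64 mm diameter, 50 mm high; origin at the centre of its underside. To be left alone.
- cup: Clear plastic cup, 72 mm across the mouth, 85 mm high; origin at the centre of its underside. To be left alone.
- pliers: Pliers with green handles lying flat, about 130 mm long and 70 mm wide over the handles, 16 mm high; origin on the table below the rivet, jaws along their +x. To be left alone.
There are look-alikes about, which are no part of the job. Leave any orange look-alike of the board alone.

How it is judged:
On the way, in this order (a step that is already met when the one before it is completed fails the run):
1. the hold-down arm is up past its balance point, leaning on its stop, the carrier still in place (value of joint holddown above 1.6 rad and value of joint carriage below 0.02 m), for 0.2 s.
2. the carrier is pushed out to its end stop (value of joint carriage above 0.119 m), for 0.2 s.
At the end, for the whole second after the job is handed in: The hold-down arm stays up on its stop by itself (joint above 1.6 rad, still), the carrier is out at its end stop (within 6 mm) and the board lies flat in the nest (within 4 mm in height, 8 mm overall) (value of joint holddown above 1.6 rad and value of joint carriage above 0.119 m and velocity of joint holddown below 0.1 rad/s and velocity of joint carriage below 0.01 m/s and z of board in the frame of nest below 0.004 m and distance between board and nest below 0.008 m and angle between board's own z axis and vertical below 0.08 rad and linear speed of board below 0.02 m/s); the robot touches nothing.
It fails at once if the carrier is pushed out while the hold-down arm is still down (more than 20 mm) (value of joint carriage above 0.02 m and value of joint holddown below 1 rad).
It fails at once if the board is lifted out of its nest (more than 12 mm) (z of board in the frame of nest above 0.012 m).
It fails at once if the crossbar is taken between the fingers (x of the grasp point in the frame of crossbar between -0.008 and 0.008 m and z of the grasp point in the frame of crossbar between -0.008 and 0.008 m and distance between the grasp point and crossbar below 0.055 m).
It fails at once if the push plate is taken between the fingers (y of the grasp point in the frame of pushplate between -0.008 and 0.008 m and distance between the grasp point and pushplate below 0.03 m).
It fails at once if the spool, the cup or the pliers are moved by more than 25 mm or tipped (distance of any of spool, cup, pliers from where it was at the start of the episode above 0.025 m or angle between any of spool, cup's own z axis and vertical above 0.5 rad).
It also fails if it takes over 59 s, if anything falls off the work surface, if the arm or the gripper's body presses on something with over 40 N, if the wrist force passes 120 N, or if a joint passes its speed limit or range.

## Working session

There is one attempt and no reset: what is moved stays moved. The work goes in short steps, Python scripts to look and compute and a shell command to move; the robot and the scene stay as the last step left them, time stands still between calls to the robot, and variables do not carry over. Pictures are saved under pics/ and viewed, and the job is handed in when it is done.

```bash
ls; mkdir -p pics
cat > h.py <<'E'
import numpy as np, cv2
from plant import *
def save(cam,fn):
    im=grab_frame(cam); cv2.imwrite('pics/'+fn,cv2.cvtColor(im,cv2.COLOR_RGB2BGR)); return im
def ray(cam,px):
    m=camera_model(cam);K=np.array(m['camera_matrix']);d=np.array(m['dist_coeffs'])
    u=cv2.undistortPoints(np.array([[px]],float),K,d)[0,0]
    R=cv2.Rodrigues(np.array(m['rvec'],float))[0];t=np.array(m['tvec'],float).ravel()
    return -R.T@t, R.T@np.array([u[0],u[1],1])
def atz(cam,px,z):
    o,r=ray(cam,px); return o+r*(z-o[2])/r[2]
def proj(cam,P):
    m=camera_model(cam)
    return cv2.projectPoints(np.array(P,float).reshape(-1,1,3),np.array(m['rvec'],float),np.array(m['tvec'],float),np.array(m['camera_matrix']),np.array(m['dist_coeffs']))[0][:,0]
def tri(px1,px2):
    A=[];B=[]
    o1,r1=ray('scene',px1);o2,r2=ray('top',px2)
    s=np.linalg.lstsq(np.stack([r1,-r2],1),o2-o1,rcond=None)[0]
    a=o1+s[0]*r1;b=o2+s[1]*r2
    return (a+b)/2,np.linalg.norm(a-b)
E
python3 - <<'E'
from h import *
np.set_printoptions(precision=4,suppress=True)
for c in ['scene','top']:
    save(c,c+'0.png')
    for t in ['hinge','crossbar','pushplate','nest','board','jig','spool','cup','pliers']:
        print(c,t,[(np.round(d['pixel'],1).tolist(),round(d['conf'],2)) for d in landmark_of(c,t)[:3]])
print(state())
E
```

```text
pics
scene hinge [([282.0, 310.6], 0.74)]
scene crossbar [([329.0, 221.5], 0.89)]
scene pushplate [([283.5, 255.2], 0.65)]
scene nest []
scene board [([333.4, 179.9], 0.92), ([303.0, 287.7], 0.89), ([460.2, 271.5], 0.73)]
scene jig [([288.3, 337.1], 0.93), ([281.6, 256.6], 0.2)]
scene spool [([388.4, 227.6], 0.89), ([330.1, 225.3], 0.59)]
scene cup [([285.8, 439.0], 0.75)]
scene pliers [([175.9, 394.5], 0.87)]
top hinge [([410.2, 242.2], 0.71)]
top crossbar [([311.1, 262.6], 0.55)]
top pushplate [([356.4, 287.1], 0.81)]
top nest []
top board [([251.3, 312.1], 0.82), ([428.6, 343.3], 0.81), ([364.1, 252.5], 0.73)]
top jig [([400.2, 247.3], 0.85)]
top spool [([268.3, 241.8], 0.74)]
top cup [([460.3, 196.9], 0.8)]
top pliers []
{'time': 1.0, 'joint_pos': array([-1.397 ,  0.0527,  1.6129,  0.    ,  1.476 , -0.119 ]), 'joint_vel': array([-0.0001,  0.0004, -0.0014, -0.001 , -0.0017,  0.0004]), 'joint_efforts': array([  0.0002, -39.3691, -37.0471,  -0.    ,   0.0006,  -0.    ]), 'tool_pos': array([ 0.1804, -0.5984,  0.2483]), 'tool_rot': array([0.    , 0.9893, 0.1459, 0.    ]), 'contact_force': array([ 0.4892,  0.2491, -0.2461]), 'ft_torque': array([ 0.0192,  0.0327, -0.0385]), 'gripper_width': 1.0035830250687514}
```

View pics/scene0.png

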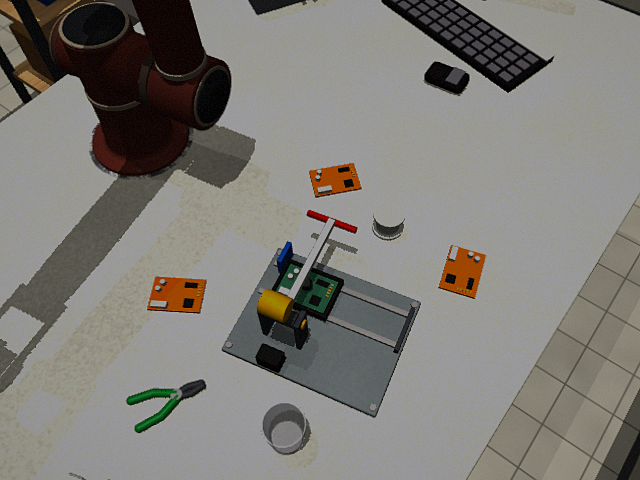

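View pics/top0.png

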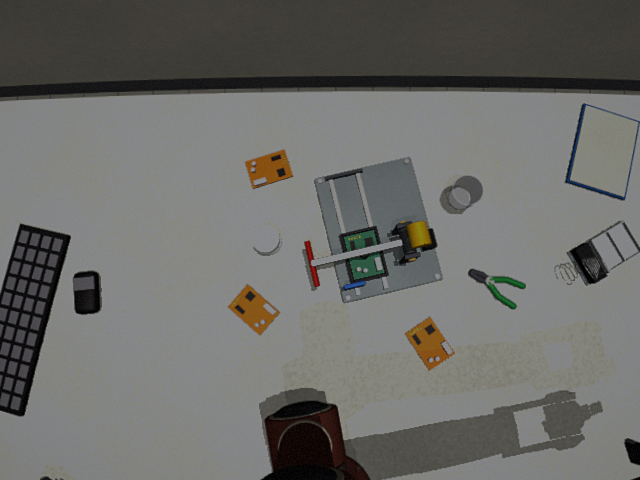

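Run:
```python
from h import *
np.set_printoptions(precision=4,suppress=True)
print('hinge',tri([282,310.6],[410.2,242.2]))
print('xbar',tri([329,221.5],[311.1,262.6]))
print('pp',tri([283.5,255.2],[356.4,287.1]))
print('jig',tri([288.3,337.1],[400.2,247.3]))
print('board',tri([303,287.7],[364.1,252.5]))
print('spool',tri([388.4,227.6],[268.3,241.8]), tri([285.8,439],[460.3,196.9]), atz('scene',[175.9,394.5],0))
for c in('scene','top'):
  o,r=ray(c,[320,240]);print(c,o,r)
```

```text
hinge (array([ 0.5642, -0.1784,  0.1162]), np.float64(0.009647035360030217))
xbar (array([0.5186, 0.0251, 0.1018]), np.float64(0.005184915279921227))
pp (array([ 0.4732, -0.0679,  0.056 ]), np.float64(0.006739386764493282))
jig (array([ 0.5679, -0.1741, -0.0003]), np.float64(0.004458053024341222))
board (array([ 0.5464, -0.0912,  0.0463]), np.float64(0.006511657671715207))
spool (array([0.582 , 0.1332, 0.0033]), np.float64(0.0046656352913318965)) (array([ 0.6836, -0.3186,  0.0117]), np.float64(0.0004373096589428634)) [ 0.4795 -0.3736  0.    ]
scene [ 0.8956 -0.467   1.0404] [-0.3331  0.4061 -0.851 ]
top [ 0.4023 -0.0226  1.1799] [ 0.1526  0.0281 -0.988 ]
```

The scene shows the red crossbar (scene 330,221; top 312,263), the blue plate (285,255; 355,287), the green board at (318,290; 364,252), the spool (388,226; 267,241), the cup (285,428; 462,195) and the pliers (170,400; 497,287). The orange boards are look-alikes. Next I fit the jig pose to the base-plate corners.

```bash
cat >> h.py <<'E'
def J(p,P):
    c,s=np.cos(p[2]),np.sin(p[2]);P=np.atleast_2d(np.array(P,float))
    return np.c_[p[0]+c*P[:,0]-s*P[:,1],p[1]+s*P[:,0]+c*P[:,1],P[:,2]]
E
python3 - <<'E'
from h import *
from scipy.optimize import least_squares
np.set_printoptions(precision=4,suppress=True)
obs={}
for c in('scene','top'):
    d=silhouettes(c,'jig')
    im=cv2.imread(f'pics/{c}0.png')
    b=d[0]['bbox'];print(c,b,d[0]['conf'])
    x0,y0,x1,y1=[int(v) for v in (b[0]-30,b[1]-40,b[2]+20,b[3]+20)]
    k=550/max(x1-x0,y1-y0)
    cv2.imwrite(f'pics/{c}crop.png',cv2.resize(im[y0:y1,x0:x1],None,fx=k,fy=k,interpolation=cv2.INTER_CUBIC))
    print(x0,y0,k)
pts=[[-.162,-.095,.012],[-.162,.205,.012],[.072,.205,.012],[.072,-.095,.012],[-.210,0,.095],[-.210,.05,.095],[-.210,-.05,.095]]
S=[[277,249],[420,302],[377,412],[223,350],[330,221.5],[355,229.5],[309,213]]
T=[[344,302],[316,180],[409,157],[441,280],[312,263],[307,242],[317,285]]
def f(p,): 
    Q=J(p,pts); return np.r_[(proj('scene',Q)-S).ravel(),(proj('top',Q)-T).ravel()]
r=least_squares(f,[.565,-.178,-1.4],loss='soft_l1');print(r.x,r.fun.reshape(-1,2))
p=r.x
for n,P in dict(hinge=[0,0,.095],xbar=[-.21,0,.095]).items(): print(n,J(p,P))
print('pp in jig'); c,s=np.cos(p[2]),np.sin(p[2])
for q in ([.4732,-.0679],[.5464,-.0912],[.582,.1332],[.6836,-.3186],[.4795,-.3736]):
    d=np.array(q)-p[:2];print(c*d[0]+s*d[1],-s*d[0]+c*d[1])
E
```

```text
scene [223.5, 208.3, 420.9, 418.5] 0.68
193 168 2.037037037037037
top [305.0, 157.5, 442.4, 303.7] 0.64
275 117 2.6699029126213594
[ 0.5665 -0.177  -1.3345] [[ 0.3607 -1.0937]
 [ 0.784  -0.0265]
 [-1.1701  5.1928]
 [-2.7709  0.3139]
 [ 0.5052  0.6493]
 [ 0.2008  1.4988]
 [-2.7097  0.4692]
 [-0.8555  1.6079]
 [-3.6039 -0.923 ]
 [-0.7156 -0.7325]
 [ 1.3112 -1.0518]
 [-0.8189  1.3567]
 [-1.2357 -0.163 ]
 [-0.3269  2.1529]]
hinge [[ 0.5665 -0.177   0.095 ]]
xbar [[0.5174 0.0271 0.095 ]]
pp in jig
-0.12793561446590931 -0.06517975710827327
-0.08814653264124563 0.0005314212980695662
-0.2979765190429546 0.08767553645600011
0.16505361525287587 0.08068305949963714
0.17074417548772308 -0.13062105197056964
```

View pics/topcrop.png

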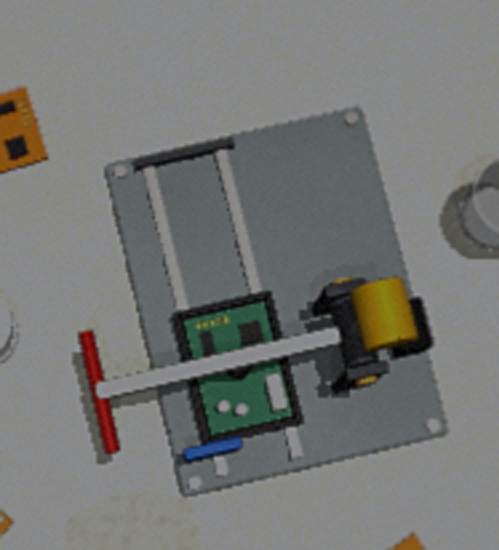

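View pics/scenecrop.png

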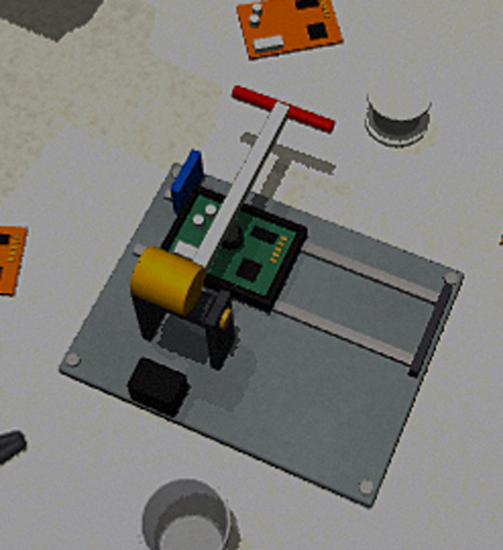

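```bash
python3 -m crank '[{"angular":[0,0,0.64],"delta_pos":[0,0,-0.5],"gripper":0},{"angular":[0,0,0],"delta_pos":[0.8,-1,0],"gripper":0},{"angular":[0,0,0],"delta_pos":[0.8,-1,0],"gripper":0},{"angular":[0,0,0],"delta_pos":[0.8,-1,0],"gripper":0},{"angular":[0,0,0],"delta_pos":[0.8,-1,0],"gripper":0},{"angular":[0,0,0],"delta_pos":[0.8,-1,0],"gripper":0},{"angular":[0,0,0],"delta_pos":[0.8,-1,0],"gripper":0}]'
cat >> h.py <<'E'
PJ=[0.5665,-0.177,-1.3345]
from scipy.spatial.transform import Rotation as Ro
def tj(s=None):
    s=s or state(); q=np.array(s['tool_rot']);R=Ro.from_quat(q[[1,2,3,0]]).as_matrix()
    c,si=np.cos(PJ[2]),np.sin(PJ[2]);M=np.array([[c,si,0],[-si,c,0],[0,0,1]])
    return M@(np.array(s['tool_pos'])-[PJ[0],PJ[1],0]), M@R
def info():
    np.set_printoptions(precision=4,suppress=True)
    s=state();p,R=tj(s);print('t',s['time'],'TCP jig',p,'F',s['contact_force'],'w',s['gripper_width']);print(R);print(s['joint_pos'])
E
python3 -c "from h import *; info()"
```

```text
time: 1.98
tool_pos: [0.2785, -0.3885, 0.2634]
tool_rot: [0.0, 0.993, 0.118, 0.0]
contact_force: [0.5, 0.2, 1.3]
gripper_width: -0.0
t 1.975 TCP jig [ 0.1382 -0.3295  0.2634] F [0.4884 0.2239 1.2811] w -0.0002738453475019052
[[-0.0004  1.      0.0004]
 [ 1.      0.0004  0.0002]
 [ 0.0002  0.0004 -1.    ]]
[-1.1047 -0.32    1.9255  0.0001  1.5356  0.2293]
```

```bash
python3 -m crank '[{"angular":[0,0,0],"delta_pos":[0.8,-1,0],"gripper":0},{"angular":[0,0,0],"delta_pos":[0.8,-1,0],"gripper":0},{"angular":[0,0,0],"delta_pos":[0.8,-1,0],"gripper":0},{"angular":[0,0,0],"delta_pos":[0.8,-1,0],"gripper":0},{"angular":[0,0,0],"delta_pos":[0.8,-1,0],"gripper":0},{"angular":[0,0,0],"delta_pos":[0.8,-1,0],"gripper":0},{"angular":[0,0,0],"delta_pos":[0.8,-1,0],"gripper":0},{"angular":[0,0,0],"delta_pos":[0.8,-1,0],"gripper":0},{"angular":[0,0,0],"delta_pos":[0.8,-1,0],"gripper":0},{"angular":[0,0,0],"delta_pos":[0.8,-1,0],"gripper":0},{"angular":[0,0,0],"delta_pos":[0.8,-1,0],"gripper":0},{"angular":[0,0,0],"delta_pos":[0.8,-1,0],"gripper":0}]'
python3 -m crank '[{"angular":[0,0,0],"delta_pos":[0.4,-1,0],"gripper":0},{"angular":[0,0,0],"delta_pos":[0,-1,0],"gripper":0},{"angular":[0,0,0],"delta_pos":[0,-1,0],"gripper":0},{"angular":[-1,0,0],"delta_pos":[0,0,0],"gripper":0},{"angular":[-1,0,0],"delta_pos":[0,0,0],"gripper":0},{"angular":[-1,0,0],"delta_pos":[0,0,0],"gripper":0},{"angular":[-1,0,0],"delta_pos":[0,0,0],"gripper":0},{"angular":[-1,0,0],"delta_pos":[0,0,0],"gripper":0},{"angular":[-1,0,0],"delta_pos":[0,0,0],"gripper":0},{"angular":[-1,0,0],"delta_pos":[0,0,0],"gripper":0},{"angular":[-1,0,0],"delta_pos":[0,0,0],"gripper":0},{"angular":[-1,0,0],"delta_pos":[0,0,0],"gripper":0}]'
python3 -c "from h import *; info(); save('scene','s1.png'); save('top','t1.png')"
```

```text
time: 3.48
tool_pos: [0.474, 0.0292, 0.2636]
tool_rot: [0.0, 0.993, 0.118, 0.0]
contact_force: [0.1, 0.5, -0.1]
gripper_width: 0.001
time: 4.97
tool_pos: [0.4641, 0.1185, 0.2636]
tool_rot: [0.381, 0.917, 0.109, 0.046]
contact_force: [0.2, -0.5, 0.5]
gripper_width: 0.003
t 4.975 TCP jig [-0.3112 -0.0303  0.2636] F [ 0.213  -0.5019  0.5103] w 0.002820334073298232
[[-0.0009  0.7054  0.7088]
 [ 1.      0.0001  0.0012]
 [ 0.0008  0.7088 -0.7054]]
[ 0.4745 -0.165   1.9269 -0.7606  1.5998  1.8735]
```

View pics/s1.png

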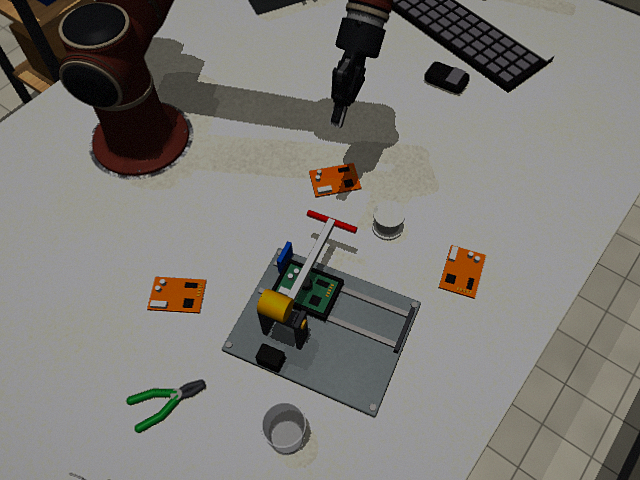

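View pics/t1.png

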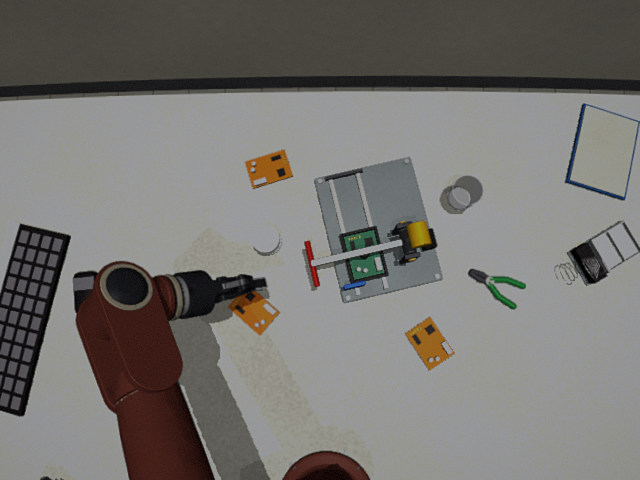

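Top view: the tilted, closed fingers are at (262,283), in line with the near half of the crossbar and clear of the spool. Lower, then go under the bar.

```bash
python3 -m crank '[{"angular":[0,0,0],"delta_pos":[0,-0.95,0.95],"gripper":0},{"angular":[0,0,0],"delta_pos":[0,-0.95,0.95],"gripper":0},{"angular":[0,0,0],"delta_pos":[0,-0.95,0.95],"gripper":0},{"angular":[0,0,0],"delta_pos":[0,-0.95,0.95],"gripper":0},{"angular":[0,0,0],"delta_pos":[0,-0.95,0.95],"gripper":0},{"angular":[0,0,0],"delta_pos":[0,0.75,0.75],"gripper":0},{"angular":[0,0,0],"delta_pos":[0,0.75,0.75],"gripper":0},{"angular":[0,0,0],"delta_pos":[0,0,0],"gripper":0}]'
python3 -c "
from h import *; info()
for c in('scene','top'):
    im=save(c,c+'2.png'); u,v=proj(c,J(PJ,[-.21,-.02,.09]))[0].astype(int)
    cv2.imwrite('pics/'+c+'2c.png',cv2.cvtColor(cv2.resize(im[max(0,v-60):v+60,u-70:u+70],None,fx=4,fy=4,interpolation=cv2.INTER_CUBIC),cv2.COLOR_RGB2BGR))"
```

```text
time: 6.08
tool_pos: [0.4793, 0.055, 0.0621]
tool_rot: [0.379, 0.918, 0.107, 0.045]
contact_force: [0.7, -0.1, 0.4]
gripper_width: 0.001
t 6.075 TCP jig [-0.2459 -0.0305  0.0621] F [ 0.7283 -0.0881  0.4061] w 0.0010404840596871245
[[ 0.0029  0.708   0.7062]
 [ 1.     -0.0027 -0.0015]
 [ 0.0009  0.7062 -0.708 ]]
[ 0.3444  0.0779  2.0748 -0.8361  1.2406  2.0715]
```

View pics/scene2c.png

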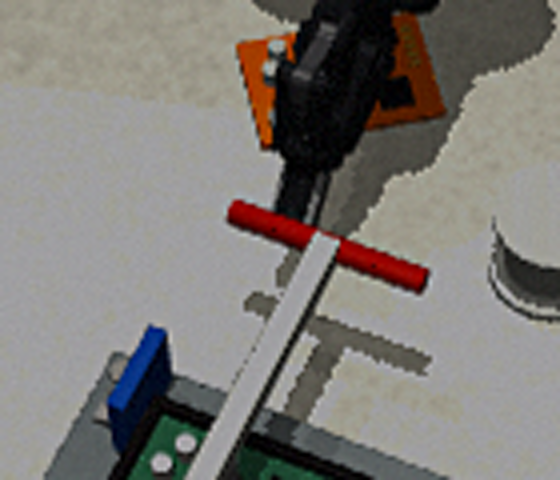

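View pics/top2c.png

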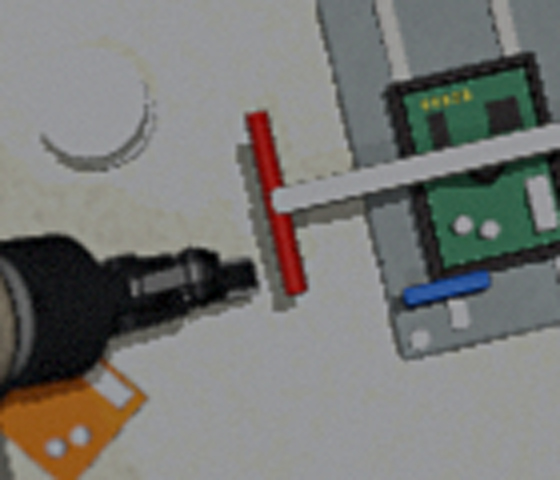

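Fingers are just outside and below the bar (scene crop tip ~(300,210), top crop tip ~(257,272)). Move along tool +y to touch.

```bash
python3 -m crank '[{"angular":[0,0,0],"delta_pos":[0.1,0.35,0.1],"gripper":0},{"angular":[0,0,0],"delta_pos":[0.1,0.35,0.1],"gripper":0},{"angular":[0,0,0],"delta_pos":[0,0.3,0],"gripper":0},{"angular":[0,0,0],"delta_pos":[0,0.15,0],"gripper":0},{"angular":[0,0,0],"delta_pos":[0,0,0],"gripper":0}]'
python3 -c "
from h import *; info()
for c in('scene','top'):
    im=save(c,c+'3.png'); u,v=proj(c,J(PJ,[-.21,-.02,.09]))[0].astype(int)
    cv2.imwrite('pics/'+c+'3c.png',cv2.cvtColor(cv2.resize(im[max(0,v-60):v+60,u-70:u+70],None,fx=4,fy=4,interpolation=cv2.INTER_CUBIC),cv2.COLOR_RGB2BGR))"
```

```text
time: 6.8
tool_pos: [0.4914, 0.0334, 0.0806]
tool_rot: [0.375, 0.919, 0.11, 0.046]
contact_force: [-5.0, 21.1, -2.3]
gripper_width: 0.001
t 6.8 TCP jig [-0.2222 -0.0238  0.0806] F [-4.9766 21.1138 -2.2754] w 0.001335171059753014
[[-0.0023  0.7143  0.6998]
 [ 1.     -0.0006  0.0039]
 [ 0.0032  0.6998 -0.7143]]
[ 0.2917  0.0369  2.0746 -0.837   1.2262  2.0035]
```

View pics/scene3c.png

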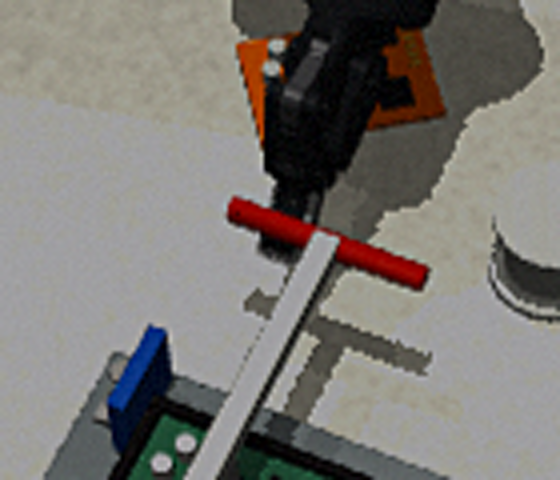

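View pics/top3c.png

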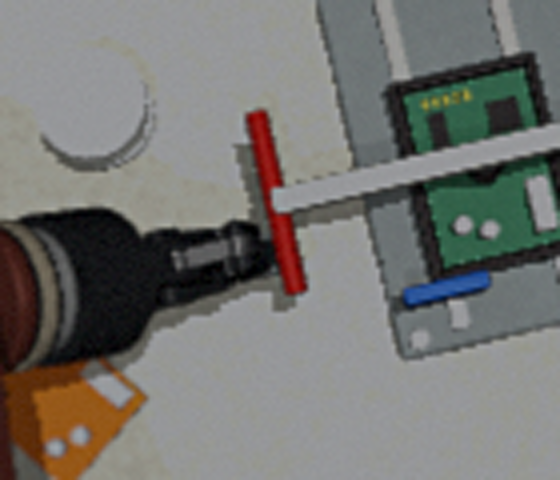

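The bar rests on the finger, but pushing at 45° wedges it horizontally (21 N). Back off 5 mm in that direction, then lift along the arc.

```bash
python3 -m crank '[{"angular":[0,0,0],"delta_pos":[0,-0.12,-0.12],"gripper":0},{"angular":[0,0,0],"delta_pos":[0,0.41,-0.38],"gripper":0},{"angular":[0,0,0],"delta_pos":[0,0.44,-0.35],"gripper":0}]'
python3 -c "
from h import *; info()"
```

```text
time: 7.28
tool_pos: [0.4898, 0.0337, 0.115]
tool_rot: [0.378, 0.918, 0.109, 0.044]
contact_force: [-4.3, 9.9, 0.4]
gripper_width: -0.003
t 7.275 TCP jig [-0.2228 -0.0252  0.115 ] F [-4.3151  9.8656  0.4331] w -0.0033308110563416153
[[-0.0002  0.7103  0.7039]
 [ 1.      0.0012 -0.0009]
 [-0.0015  0.7039 -0.7103]]
[ 0.2951 -0.0233  2.0667 -0.823   1.2811  1.952 ]
```

```bash
python3 -c "
from h import *
for c in('scene','top'):
    im=save(c,c+'4.png'); u,v=proj(c,J(PJ,[-.21,-.02,.12]))[0].astype(int)
    cv2.imwrite('pics/'+c+'4c.png',cv2.cvtColor(cv2.resize(im[max(0,v-60):v+60,u-70:u+70],None,fx=4,fy=4,interpolation=cv2.INTER_CUBIC),cv2.COLOR_RGB2BGR))"
```

```text
(no output)
```

View pics/scene4c.png

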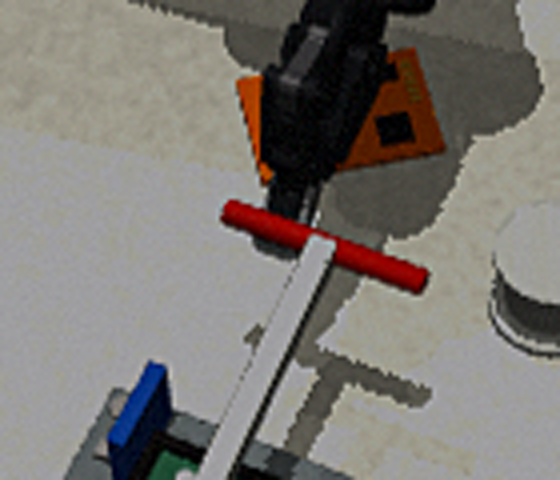

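View pics/top4c.png

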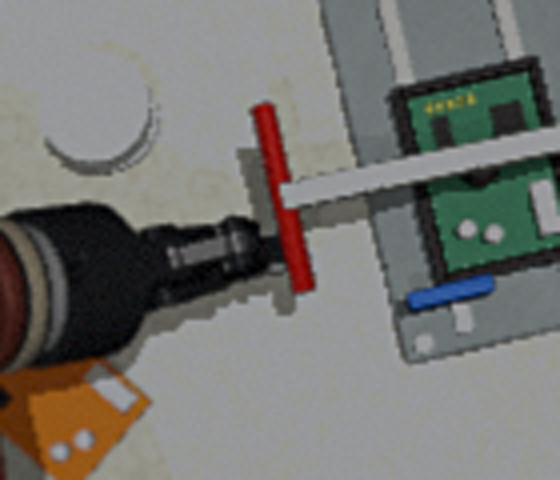

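The bar is rising on the finger. Continue the arc, easing off another 2 mm horizontally.

```bash
python3 -m crank '[{"angular":[0,0,0],"delta_pos":[0,0.42,-0.36],"gripper":0},{"angular":[0,0,0],"delta_pos":[0,0.49,-0.27],"gripper":0},{"angular":[0,0,0],"delta_pos":[0,0.51,-0.23],"gripper":0},{"angular":[0,0,0],"delta_pos":[0,0.53,-0.19],"gripper":0},{"angular":[0,0,0],"delta_pos":[0,0.54,-0.15],"gripper":0}]'
python3 -c "
from h import *; info()
for c in('scene',):
    im=save(c,c+'5.png'); u,v=proj(c,J(PJ,[-.18,-.02,.2]))[0].astype(int)
    cv2.imwrite('pics/'+c+'5c.png',cv2.cvtColor(cv2.resize(im[max(0,v-60):v+60,u-70:u+70],None,fx=4,fy=4,interpolation=cv2.INTER_CUBIC),cv2.COLOR_RGB2BGR))"
```

```text
time: 8.0
tool_pos: [0.4978, 0.0051, 0.1953]
tool_rot: [0.38, 0.917, 0.109, 0.046]
contact_force: [-0.3, 1.9, -0.9]
gripper_width: 0.0
t 8.0 TCP jig [-0.1931 -0.0241  0.1953] F [-0.3389  1.9391 -0.9421] w 0.00035821274891156607
[[-0.0007  0.7067  0.7075]
 [ 1.     -0.0002  0.0012]
 [ 0.001   0.7075 -0.7067]]
[ 0.2362 -0.1557  2.0387 -0.811   1.3507  1.7956]
```

View pics/scene5c.png

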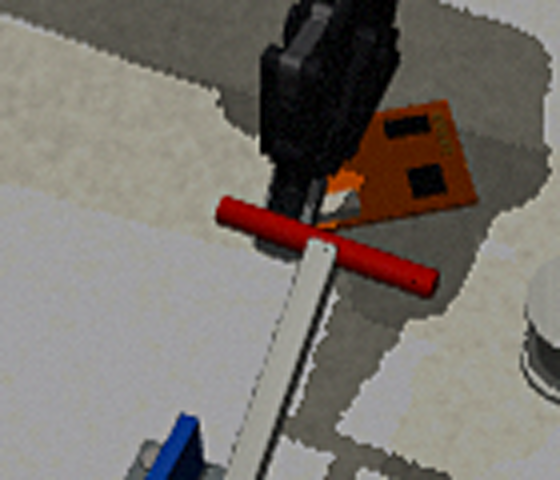

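Clean now: about 2 N, and the bar is around 0.56 rad. Continue past balance.

```bash
python3 -m crank '[{"angular":[0,0,0],"delta_pos":[0,0.55,-0.1],"gripper":0},{"angular":[0,0,0],"delta_pos":[0,0.56,-0.06],"gripper":0},{"angular":[0,0,0],"delta_pos":[0,0.56,-0.01],"gripper":0},{"angular":[0,0,0],"delta_pos":[0,0.56,0.03],"gripper":0},{"angular":[0,0,0],"delta_pos":[0,0.56,0.08],"gripper":0},{"angular":[0,0,0],"delta_pos":[0,0.55,0.12],"gripper":0},{"angular":[0,0,0],"delta_pos":[0,0.53,0.16],"gripper":0},{"angular":[0,0,0],"delta_pos":[0,0,0],"gripper":0}]'
python3 -c "
from h import *; info()
for c in('scene','top'):
    im=save(c,c+'6.png')"
```

```text
time: 9.05
tool_pos: [0.5181, -0.0796, 0.2721]
tool_rot: [0.38, 0.917, 0.108, 0.046]
contact_force: [0.1, 0.2, -1.0]
gripper_width: 0.005
t 9.05 TCP jig [-0.106  -0.0243  0.2721] F [ 0.1368  0.152  -0.9817] w 0.004986024013919328
[[ 0.0012  0.7069  0.7074]
 [ 1.     -0.0018  0.0001]
 [ 0.0014  0.7074 -0.7069]]
[ 0.0559 -0.2535  1.9868 -0.7992  1.3287  1.5616]
```

View pics/scene6.png

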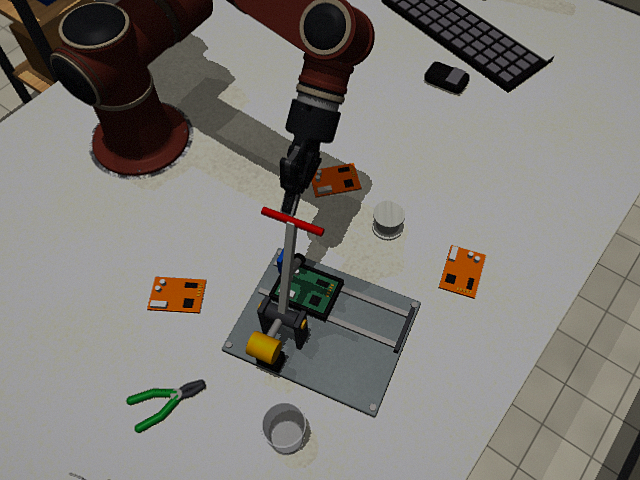

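View pics/top6.png

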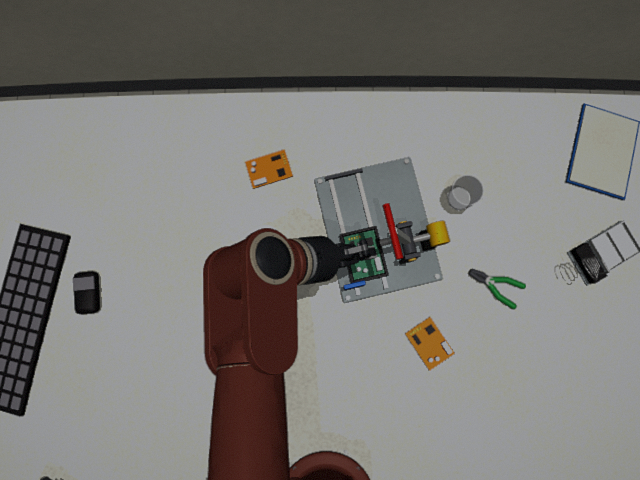

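The crossbar is past balance, swinging over: in the later top view it is at (393,230) over the hinge, with the weight behind. Retract and straighten the tool.

```bash
python3 -m crank '[{"angular":[0,0,0],"delta_pos":[0,-0.7,-0.7],"gripper":0},{"angular":[0,0,0],"delta_pos":[0,-0.7,-0.7],"gripper":0},{"angular":[1,0,0],"delta_pos":[-0.5,0,0],"gripper":0},{"angular":[1,0,0],"delta_pos":[-0.5,0,0],"gripper":0},{"angular":[1,0,0],"delta_pos":[-0.5,0,0],"gripper":0},{"angular":[1,0,0],"delta_pos":[-0.5,0,0],"gripper":0},{"angular":[1,0,0],"delta_pos":[-0.5,0,0],"gripper":0},{"angular":[1,0,0],"delta_pos":[-0.5,0,0],"gripper":0},{"angular":[1,0,0],"delta_pos":[0,0,0],"gripper":0},{"angular":[1,0,0],"delta_pos":[0,0,0],"gripper":0},{"angular":[1,0,0],"delta_pos":[0,0,0],"gripper":0}]'
python3 -c "
from h import *; info()
for c in('scene','top'):
    im=save(c,c+'7.png')
    print([(d['pixel'],d['conf']) for d in landmark_of(c,'pushplate')[:2]],[(d['pixel'],d['conf']) for d in landmark_of(c,'crossbar')[:2]])
    th=1.75
    print('pred xbar',proj(c,J(PJ,[-.21*np.cos(th),0,.095+.21*np.sin(th)])))
    print('pred pp',proj(c,J(PJ,[-.128,-.065,.048])))
"
```

```text
time: 10.52
tool_pos: [0.4161, -0.0415, 0.2708]
tool_rot: [-0.002, 0.993, 0.119, -0.0]
contact_force: [-0.4, 0.3, -0.2]
gripper_width: -0.007
t 10.525 TCP jig [-0.167  -0.1144  0.2708] F [-0.397   0.2942 -0.1512] w -0.007322851446044653
[[-0.0016  1.     -0.0031]
 [ 1.      0.0016 -0.0004]
 [-0.0004 -0.0031 -1.    ]]
[-0.2793 -0.4883  2.0355  0.0025  1.5963  1.0537]
[([280.6, 255.5], 0.91)] [([176.1, 393.6], 0.73), ([256.8, 280.2], 0.65)]
pred xbar [[258.9045 277.1538]]
pred pp [[282.1514 257.6052]]
[([357.3, 287.4], 0.93)] [([443.9, 218.3], 0.85), ([411.5, 241.1], 0.39)]
pred xbar [[443.2105 218.3031]]
pred pp [[355.0673 286.2181]]
```

View pics/scene7.png

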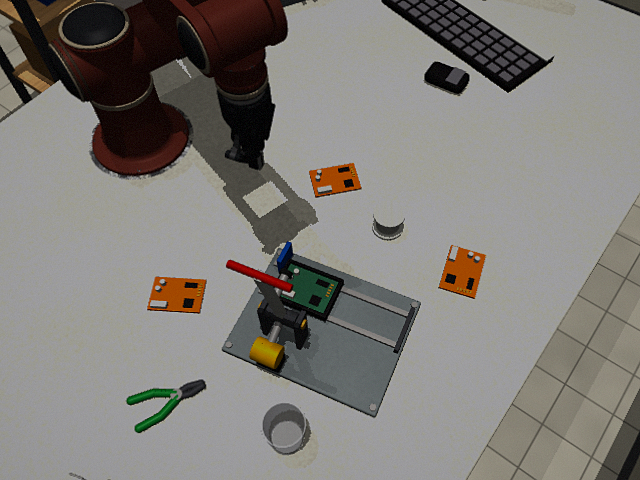

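View pics/top7.png

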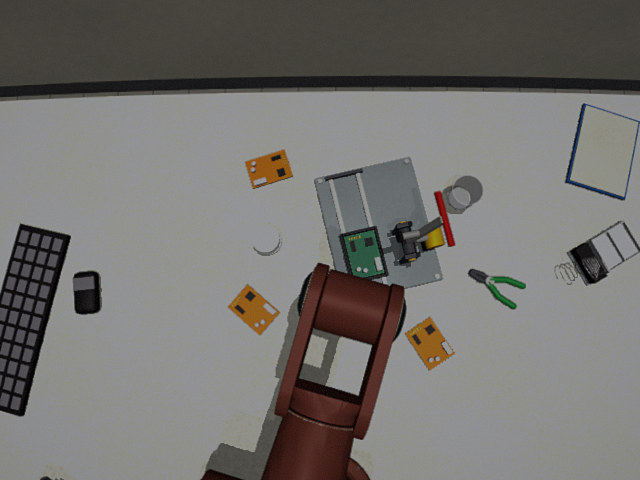

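The arm is up on its stop: the crossbar was found at (257,280; 444,218), against a prediction for 1.75 rad of (259,277; 443,218). The carrier has not moved. Lower behind the blue plate.

```bash
python3 -m crank '[{"angular":[0,0,0],"delta_pos":[-0.3,0.5,0.5],"gripper":0},{"angular":[0,0,0],"delta_pos":[0,0.55,1],"gripper":0},{"angular":[0,0,0],"delta_pos":[0,0,1],"gripper":0},{"angular":[0,0,0],"delta_pos":[0,0,1],"gripper":0},{"angular":[0,0,0],"delta_pos":[0,0,1],"gripper":0},{"angular":[0,0,0],"delta_pos":[0,0,1],"gripper":0},{"angular":[0,0,0],"delta_pos":[0,0,1],"gripper":0},{"angular":[0,0,0],"delta_pos":[0,0,1],"gripper":0},{"angular":[0,0,0],"delta_pos":[0,0,0],"gripper":0}]'
python3 -c "
from h import *; info()
for c in('scene',):
    im=save(c,c+'8.png'); u,v=proj(c,J(PJ,[-.128,-.065,.1]))[0].astype(int)
    cv2.imwrite('pics/'+c+'8c.png',cv2.cvtColor(cv2.resize(im[max(0,v-80):v+80,u-95:u+95],None,fx=4,fy=4,interpolation=cv2.INTER_CUBIC),cv2.COLOR_RGB2BGR))"
```

```text
time: 11.95
tool_pos: [0.4128, -0.0732, 0.0438]
tool_rot: [-0.001, 0.993, 0.119, -0.003]
contact_force: [0.4, -0.3, -0.3]
gripper_width: -0.001
t 11.95 TCP jig [-0.1369 -0.1252  0.0438] F [ 0.4165 -0.3182 -0.3265] w -0.0010205107061998467
[[-0.0021  1.     -0.0029]
 [ 1.      0.0021 -0.0051]
 [-0.0051 -0.0029 -1.    ]]
[-0.3533 -0.2281  2.2402 -0.0004  1.1352  0.9793]
```

View pics/scene8c.png

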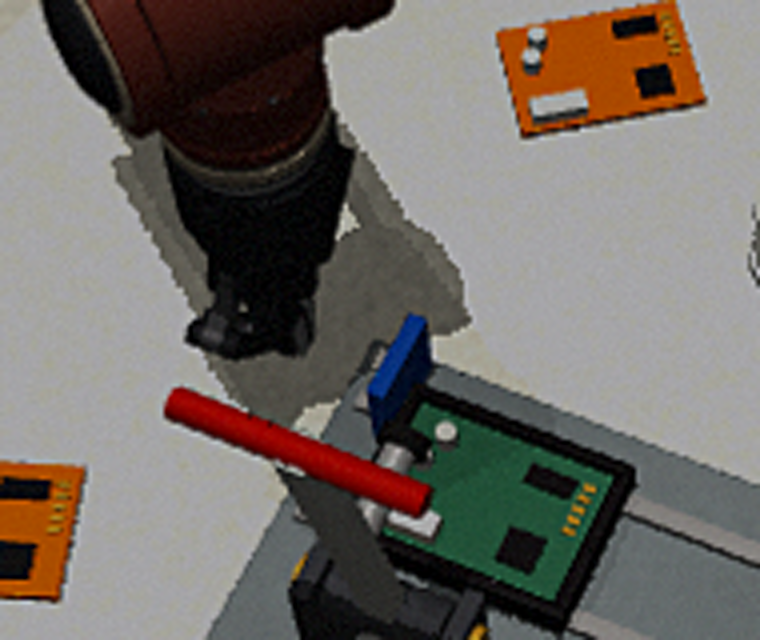

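```bash
python3 -c "
from h import *
im=save('top','top9.png')
p,R=tj()
for c in('top','scene'): print(c,proj(c,J(PJ,[p,p+[0,0,-.017],p+[0,0,.1],p+[0,0,.25],[-.128,-.065,.065]])))"
```

```text
top [[358.29296664 312.6031028 ]
 [357.94581282 312.69337573]
 [360.56591819 312.01186789]
 [364.93850672 310.87358781]
 [355.37412703 285.72618392]]
scene [[256.80674202 244.69553971]
 [257.76078909 249.20335777]
 [250.66809982 215.72628078]
 [239.35255531 162.48587558]
 [281.48328318 253.07954873]]
```

View pics/top9.png

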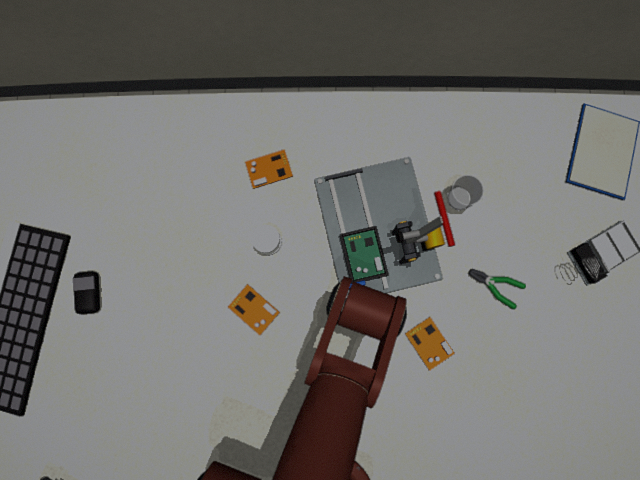

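View pics/scene8.png

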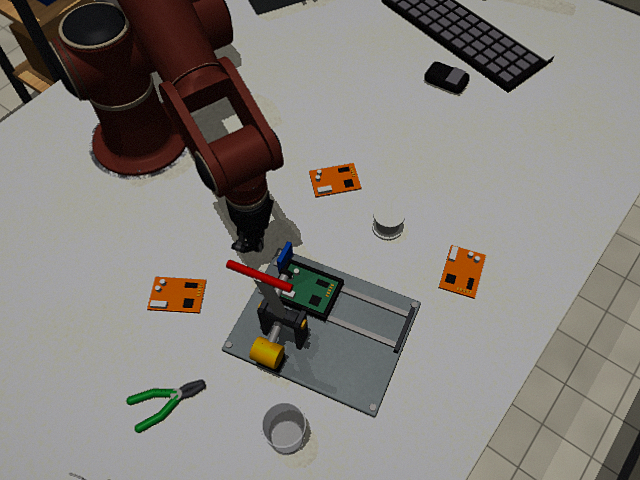

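The tip, at about scene pixel (257,249), is behind the plate at (281,253). The wrist-to-crossbar clearance is about 10 cm. Push gently.

```bash
python3 -m crank '[{"angular":[0,0,0],"delta_pos":[0.5,0,0],"gripper":0},{"angular":[0,0,0],"delta_pos":[0.5,0,0],"gripper":0},{"angular":[0,0,0],"delta_pos":[0.3,0,0],"gripper":0},{"angular":[0,0,0],"delta_pos":[0.3,0,0],"gripper":0},{"angular":[0,0,0],"delta_pos":[0.3,0,0],"gripper":0},{"angular":[0,0,0],"delta_pos":[0.3,0,0],"gripper":0},{"angular":[0,0,0],"delta_pos":[0.3,0,0],"gripper":0}]'
python3 -c "
from h import *; info()
save('top','top10.png')
for c in('scene',):
    im=save(c,c+'10.png'); u,v=proj(c,J(PJ,[-.128,-.035,.06]))[0].astype(int)
    cv2.imwrite('pics/'+c+'10c.png',cv2.cvtColor(cv2.resize(im[max(0,v-80):v+80,u-95:u+95],None,fx=4,fy=4,interpolation=cv2.INTER_CUBIC),cv2.COLOR_RGB2BGR))"
```

```text
time: 12.92
tool_pos: [0.4884, -0.057, 0.0461]
tool_rot: [0.0, 0.993, 0.118, -0.0]
contact_force: [-1.8, -1.5, 1.8]
gripper_width: -0.001
t 12.925 TCP jig [-0.1349 -0.0479  0.0461] F [-1.8087 -1.4772  1.7685] w -0.0006250530518153985
[[-0.0006  1.      0.0001]
 [ 1.      0.0006 -0.0003]
 [-0.0003  0.0001 -1.    ]]
[-0.2676 -0.0439  2.0724 -0.0003  1.1133  1.0664]
```

View pics/scene10c.png

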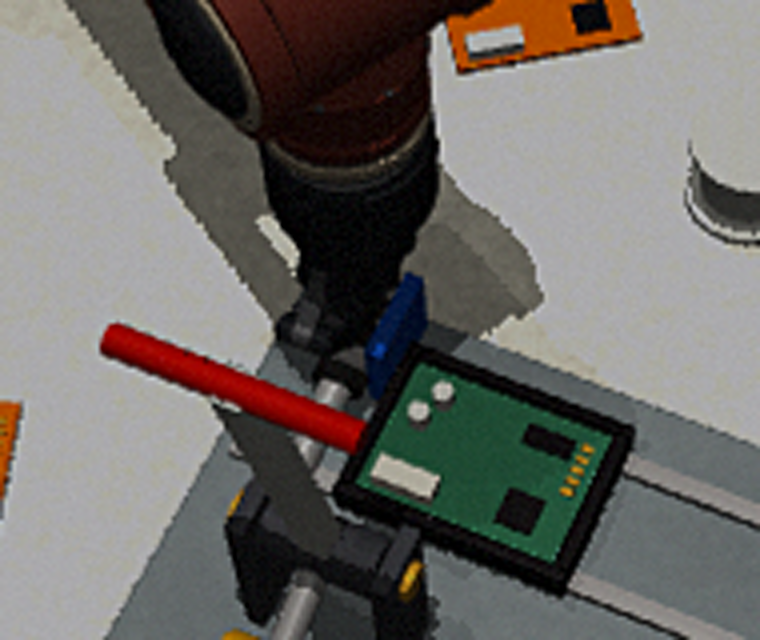

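The carrier is sliding, with the board flat in it and about 2 N of force. Continue.

```bash
python3 -m crank '[{"angular":[0,0,0],"delta_pos":[0.3,0,0],"gripper":0},{"angular":[0,0,0],"delta_pos":[0.3,0,0],"gripper":0},{"angular":[0,0,0],"delta_pos":[0.3,0,0],"gripper":0},{"angular":[0,0,0],"delta_pos":[0.3,0,0],"gripper":0},{"angular":[0,0,0],"delta_pos":[0.3,0,0],"gripper":0},{"angular":[0,0,0],"delta_pos":[0.3,0,0],"gripper":0},{"angular":[0,0,0],"delta_pos":[0.3,0,0],"gripper":0},{"angular":[0,0,0],"delta_pos":[0.3,0,0],"gripper":0},{"angular":[0,0,0],"delta_pos":[0.2,0,0],"gripper":0},{"angular":[0,0,0],"delta_pos":[0.1,0,0],"gripper":0},{"angular":[0,0,0],"delta_pos":[0,0,0],"gripper":0}]'
python3 -c "
from h import *; info()"
```

```text
time: 14.4
tool_pos: [0.5673, -0.0379, 0.0465]
tool_rot: [-0.0, 0.993, 0.118, 0.001]
contact_force: [-0.2, -0.4, -0.5]
gripper_width: 0.003
t 14.4 TCP jig [-0.1351  0.0334  0.0465] F [-0.2109 -0.3585 -0.5151] w 0.0034292997462973714
[[-0.0006  1.      0.0001]
 [ 1.      0.0006  0.0015]
 [ 0.0015  0.0001 -1.    ]]
[-0.1978  0.1316  1.8897  0.0006  1.119   1.1358]
```

Not at the stop yet, so small steps until the force rises.

```bash
python3 -m crank '[{"angular":[0,0,0],"delta_pos":[0.12,0,0],"gripper":0},{"angular":[0,0,0],"delta_pos":[0.12,0,0],"gripper":0},{"angular":[0,0,0],"delta_pos":[0.12,0,0],"gripper":0},{"angular":[0,0,0],"delta_pos":[0,0,0],"gripper":0}]'
python3 -c "
from h import *; info()"
```

```text
time: 14.9
tool_pos: [0.5777, -0.0354, 0.0462]
tool_rot: [0.0, 0.993, 0.118, 0.0]
contact_force: [0.4, -0.4, -0.2]
gripper_width: -0.001
t 14.9 TCP jig [-0.135   0.044   0.0462] F [ 0.4132 -0.3598 -0.2108] w -0.0012757436928630586
[[-0.0007  1.      0.0001]
 [ 1.      0.0007  0.001 ]
 [ 0.001   0.0001 -1.    ]]
[-0.1899  0.1544  1.8647  0.0003  1.1215  1.1438]
```

```bash
python3 -m crank '[{"angular":[0,0,0],"delta_pos":[0.1,0,0],"gripper":0},{"angular":[0,0,0],"delta_pos":[0.1,0,0],"gripper":0},{"angular":[0,0,0],"delta_pos":[0,0,0],"gripper":0}]'
python3 -c "
from h import *; info()
for c in('scene','top'):
    im=save(c,c+'11.png'); u,v=proj(c,J(PJ,[-.1,.08,.06]))[0].astype(int)
    cv2.imwrite('pics/'+c+'11c.png',cv2.cvtColor(cv2.resize(im[max(0,v-80):v+80,u-95:u+95],None,fx=4,fy=4,interpolation=cv2.INTER_CUBIC),cv2.COLOR_RGB2BGR))"
```

```text
time: 15.28
tool_pos: [0.58, -0.0347, 0.046]
tool_rot: [0.0, 0.993, 0.118, -0.005]
contact_force: [-15.0, -3.3, 11.1]
gripper_width: -0.002
t 15.275 TCP jig [-0.1351  0.0464  0.046 ] F [-14.9565  -3.2969  11.0924] w -0.0016183241556764502
[[-0.0012  1.     -0.0009]
 [ 1.      0.0012 -0.0093]
 [-0.0093 -0.0009 -1.    ]]
[-0.1865  0.1653  1.8527 -0.0033  1.1324  1.1482]
```

View pics/scene11c.png

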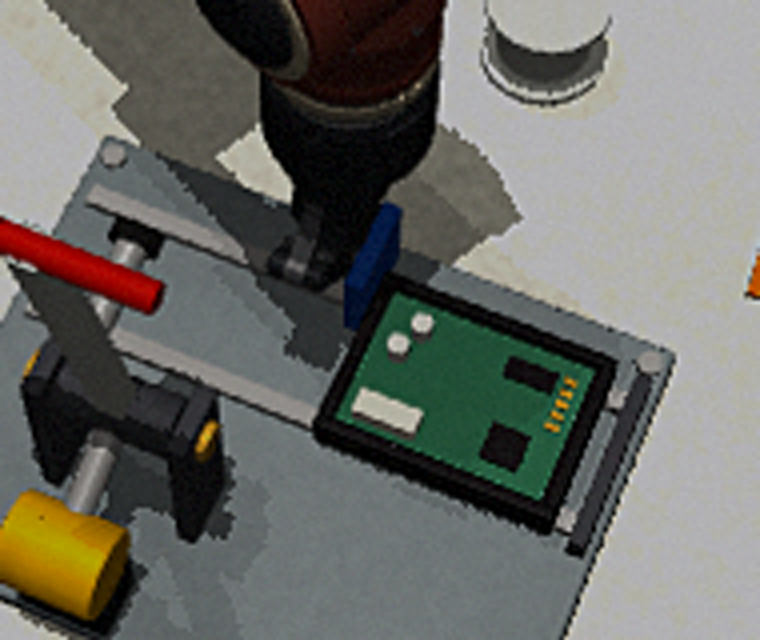

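View pics/top11c.png

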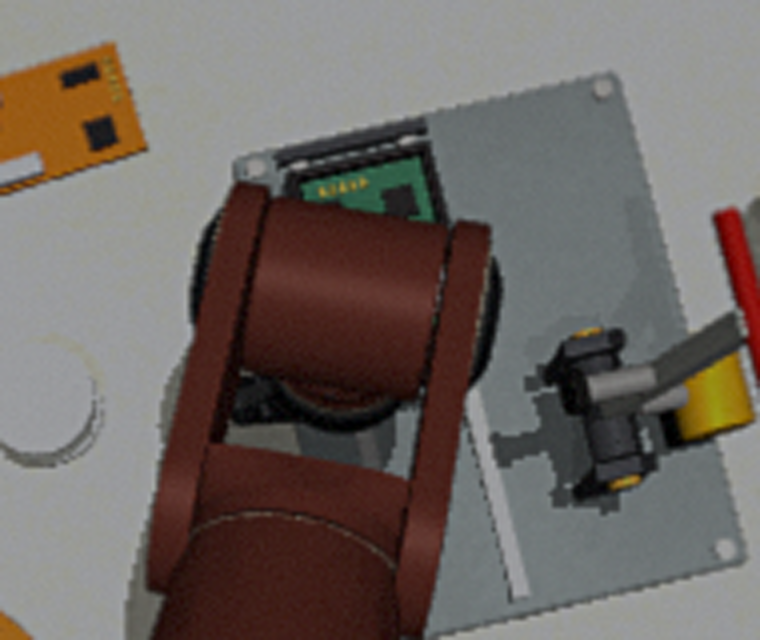

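The force rises sharply at TCP y = 0.0464, and I predicted 0.046 for 125 mm of travel, so this is the stop. Back off, lift clear, and measure.

```bash
python3 -m crank '[{"angular":[0,0,0],"delta_pos":[-0.4,0,0],"gripper":0},{"angular":[0,0,0],"delta_pos":[-0.8,0,0],"gripper":0},{"angular":[0,0,0],"delta_pos":[-1,0,0],"gripper":0},{"angular":[0,0,0],"delta_pos":[-1,0,0],"gripper":0},{"angular":[0,0,0],"delta_pos":[-1,0,0],"gripper":0},{"angular":[0,0,0],"delta_pos":[-1,0,0],"gripper":0},{"angular":[0,0,0],"delta_pos":[-1,0,-0.5],"gripper":0},{"angular":[0,0,0],"delta_pos":[-0.5,-0.5,-1],"gripper":0},{"angular":[0,0,0],"delta_pos":[0,-1,-1],"gripper":0},{"angular":[0,0,0],"delta_pos":[0,-1,-1],"gripper":0},{"angular":[0,0,0],"delta_pos":[0,-1,-1],"gripper":0},{"angular":[0,0,0],"delta_pos":[0,0,0],"gripper":0}]'
python3 -c "
from h import *; info()
for c in('scene','top'):
    im=save(c,c+'12.png'); 
    for t in('pushplate','board','crossbar'): print(c,t,[(np.round(d['pixel'],1),round(d['conf'],2)) for d in landmark_of(c,t)[:4]])
    print('pred pp, nest, xbar',proj(c,J(PJ,[[-.128,-.065+.125,.048],[-.09,.125,.028],[.0374,0,.3016]])))
    u,v=proj(c,J(PJ,[-.1,.08,.06]))[0].astype(int)
    cv2.imwrite('pics/'+c+'12c.png',cv2.cvtColor(cv2.resize(im[max(0,v-80):v+80,u-95:u+95],None,fx=4,fy=4,interpolation=cv2.INTER_CUBIC),cv2.COLOR_RGB2BGR))"
```

```text
time: 16.88
tool_pos: [0.3643, 0.0218, 0.1839]
tool_rot: [0.001, 0.993, 0.12, 0.004]
contact_force: [0.1, -0.5, -0.1]
gripper_width: 0.001
t 16.875 TCP jig [-0.2406 -0.15    0.1839] F [ 0.0998 -0.5023 -0.1064] w 0.001363488580333327
[[-0.0038  1.      0.0022]
 [ 1.      0.0038  0.0068]
 [ 0.0068  0.0023 -1.    ]]
[-0.1453 -0.6146  2.2584  0.0005  1.4906  1.1853]
scene pushplate [(array([344.8, 281.6]), 0.7)]
scene board [(array([179.6, 295. ]), 0.97), (array([460.3, 270.1]), 0.96), (array([334. , 180.8]), 0.89), (array([365.9, 313.8]), 0.67)]
scene crossbar []
pred pp, nest, xbar [[342.761  280.6366]
 [367.3613 315.1405]
 [258.9177 277.1478]]
top pushplate [(array([344.1, 231.6]), 0.75), (array([265.5, 242.8]), 0.57)]
top board [(array([427.8, 344.4]), 0.93), (array([352. , 199.1]), 0.87), (array([251.4, 308. ]), 0.68), (array([267.5, 168.2]), 0.62)]
top crossbar [(array([441.3, 220. ]), 0.97), (array([408.5, 239.7]), 0.6)]
pred pp, nest, xbar [[341.4516 232.0413]
 [350.5517 202.5873]
 [443.1888 218.3114]]
```

View pics/top12c.png

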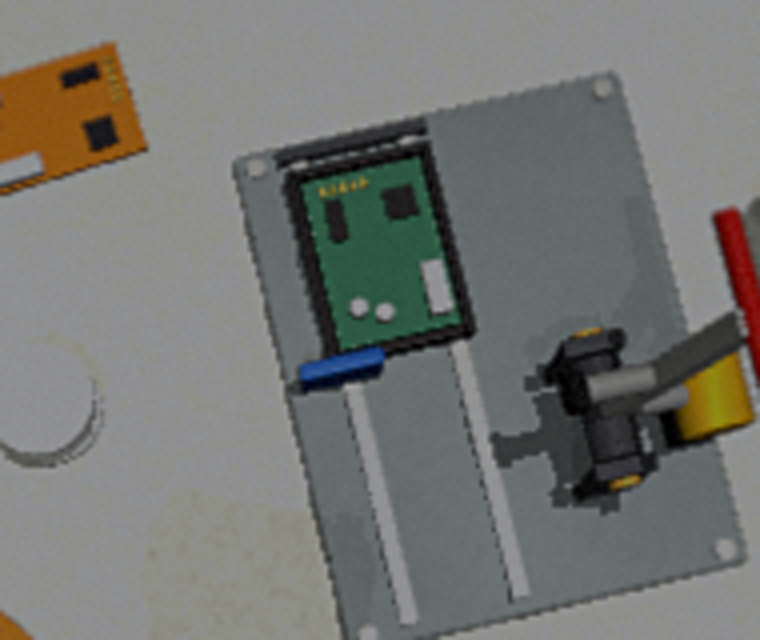

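View pics/scene12.png

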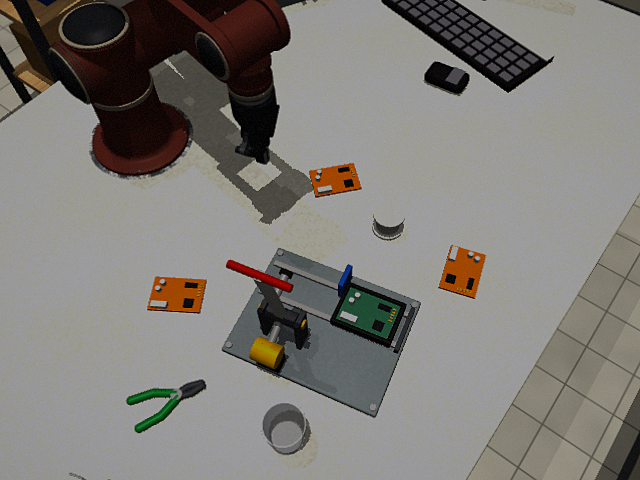

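```bash
python3 -c "
from h import *
def g(fn):
    im=cv2.imread('pics/'+fn).astype(int);b,gr,r=im[...,0],im[...,1],im[...,2]
    return im
def cen(m,win):
    x0,y0,x1,y1=win;s=m[y0:y1,x0:x1];ys,xs=np.nonzero(s);return np.array([xs.mean()+x0,ys.mean()+y0]),len(xs)
c,s=np.cos(PJ[2]),np.sin(PJ[2])
def jig(P): d=P[:2]-np.array(PJ[:2]); return np.array([c*d[0]+s*d[1],-s*d[0]+c*d[1]])
for cam,f0,f1,w0,w1 in(('top','top0.png','top12.png',(335,275,375,300),(325,215,365,245)),('scene','scene0.png','scene12.png',(265,235,300,280),(325,255,362,300))):
    for f,w in((f0,w0),(f1,w1)):
        im=g(f);m=(im[...,0]>1.8*im[...,2])&(im[...,0]>1.4*im[...,1])&(im[...,0]>60)
        p,n=cen(m,w);print(cam,f,p,n,jig(atz(cam,p,.05)))
# board white parts: template match in scene/top
a=cv2.imread('pics/top0.png');b=cv2.imread('pics/top12.png')
def tm(a,b,box,sw):
    x0,y0,x1,y1=box;t=a[y0:y1,x0:x1];S=b[sw[1]:sw[3],sw[0]:sw[2]]
    r=cv2.matchTemplate(S,t,cv2.TM_CCOEFF_NORMED);_,v,_,l=cv2.minMaxLoc(r);return np.array([l[0]+sw[0]-x0,l[1]+sw[1]-y0]),v
p0=np.array([364,268.]);d,v=tm(a,b,(350,256,384,282),(315,180,395,240));print('top board',d,v,jig(atz('top',p0+d,.036))-jig(atz('top',p0,.036)))
"
```

```text
top top0.png [354.11578947 284.48421053] 95 [-0.12921328 -0.06089176]
top top12.png [341.06382979 229.43617021] 94 [-0.12752414  0.06562864]
scene scene0.png [283.65454545 251.58181818] 110 [-0.14011236 -0.06750928]
scene scene12.png [344.60169492 275.18644068] 118 [-0.13892457  0.05910073]
top board [-13 -53] 0.8484585285186768 [0.00118247 0.12449791]
```

Measured travel is 126.5 mm (plate, top), 126.6 mm (plate, scene) and 124.5 mm (board), so the carrier is at its end stop. The hold-down arm stays up, and the spool, cup and pliers are where they were.

```bash
python3 -c "
from plant import *; print(job_done())"
```

```text
the job is handed in; nothing more can be done
None
```

I lifted the hold-down arm past its balance point and slid the carrier out to its end stop. The job was handed in at about 17 s; no verdict was reported.

- **Hold-down arm:** I pushed it up from under the red crossbar with closed, tilted fingers, and it swung onto its stop by itself. Before the push, the crossbar was within about 4 px of where it should be at 1.75 rad in both cameras. At the last check the top camera still agreed. The detector missed the crossbar in the final scene picture, but that picture plainly shows the arm up.
- **Carrier:** I pushed the blue plate until the force rose sharply at the end of its travel. Measured travel was 126.5 and 126.6 mm from the plate and 124.5 mm from the board, against 125 mm nominal.
- **Board and surroundings:** The board lies flat in the carrier. The spool, cup and pliers look unmoved in the final pictures. The gripper stands clear of everything, with near-zero force.

Two things did not go smoothly. The first touch on the crossbar wedged it sideways at about 21 N, so I backed off 5 mm before lifting. At the end stop the wrist also showed about 11 N vertically, which went away when I backed off.

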